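# Rehang the wet skimmer over the saucer

### The arm

A 6-joint arm with a two-finger parallel gripper is mounted at the origin on a cart in front of the work surface, level with it; the furniture and walls round the work are solid. World frame = base frame: x ahead of the robot, y to its left, z up, the work surface at z = 0. Lengths are in m, angles in rad, forces in N, time in s.
With the tool pointing down it reaches from about 0.3 to 0.875 m from the base axis. Payload 6.4 kg.
Tool frame: the origin (TCP) lies midway between the tips of the shut fingers; the grasp point (between the pads) lies 19 mm behind it; z points along the fingers, y is the line along which they close (so a half turn about z gives the same grasp; the last joint's range is limited). The gripper opens to 85 mm and grips with 20 to 120 N. Pads are 22 mm wide; open, the fingers measure 114 mm over their backs; the gripper's body (76 mm by 85 mm) begins 54 mm behind the grasp point. The pads swing forward as they close: fully open they stand 13 mm farther back than shut.
Start: joints at [0.926, 0.181, 1.607, -0, 1.354, -0.206], TCP at [0.244, 0.521, 0.231] pointing down, gripper open.
Joint ranges: [-2.99, 2.99], [-0.89, 2.07], [0.3, 2.58], [-1.14, 4.28], [0, 2.63], [-3.12, 3.12]. Speed limits (rad/s): [2.57, 2.57, 3.01, 3.14, 3.14, 3.14].

### API

Orientations are given as a unit quaternion [w, x, y, z].
In Python, from bench import ctrl gives the robot as it stands.
- The arm moves only by the tool drive_tool, never from a script. Its argument "plan" is a list that holds one entry, the list of rows, each a list of 4 numbers: the shift along the tool's x, y, z scaled (see below), then the turn about the tool's z scaled (see below). In form: [[[x, y, z, roll], ...]]. A call has 1 to 12 rows; each row is the pose to reach, as a shift and turn from the pose commanded when the call began, along the tool's axes at that moment, turning the shorter way round; what a row does not reach only later rows make up. The controller multiplies each number of a shift by 400 mm and each number of a turn by 180 degrees. A row lasts 1/12 s, in which the tool goes at most 41.7 mm and 7.16 degrees, less where a joint would pass 70% of its speed; a pose out of reach is approached as far as the arm can. A call with a number of a shift or a turn outside -1 to 1 is refused whole. A call with a gripper value outside its range is refused whole. "jaw" is the closure, from 0 (fully open) to 1 (shut), set as the call begins (left out, the last holds). The fingers move at their own pace and stop on an object; the grip force is fixed at half the most. Time passes only in rows, so rows that repeat a pose let the fingers close. It gives the time, the measured TCP pose, the force, the opening and the grip force at its end, in the units of the state.
- ctrl.get_obs(): the state, without advancing time (a new reading comes with each control period).
- ctrl.camera(name): name is "scene" or "top"; returns (picture, depth): 400x640x3 uint8, red, green, blue; 400x640 float32, m along the optical axis (not along the pixel's ray), 0 where there is no reading.
- ctrl.camera_info(name): a dict with "camera_matrix" (3x3 intrinsics, pixels), "R" (3x3) and "t" (3): a world point X has camera coordinates R X + t. Camera axes: x right, y down, z forward; pixel columns grow to the right and rows downward; lengths in m; the calibration is good to about 2 mm. A picture is of the moment at which its call begins. camera_info takes no time and is no camera call.
- ctrl.hand_in(): hands the job in; it is judged then, once.
The state is a dict: "time_s": time; "q": joint angles; "dq": joint speeds; "joint_efforts": joint torques, N m; "eef_pos": TCP position; "eef_rot": TCP orientation; "wrist_force": force on the tool from outside, world axes, zero at the start; "torque": the same for the moment, N m; "opening": opening from 0.0 (shut) to 1.0 (fully open); "grasp_force": force on a finger pad.
Only numpy, scipy, OpenCV 4.12 (cv2) and the standard library are available. Lean on these libraries where they do the work, as an engineer would, in place of code of your own. Each camera call takes 0.05 s, during which the arm holds its last target. There are 200 camera calls.

### The job

The washed skimmer is dripping onto the worktop: fold the hook above the white saucer, which is folded up flat, down all the way, and hang the skimmer by its eye in the dip of that hook so that it drips into the saucer. Then fold the hook it came from fully up flat, so that nobody's sleeve catches on it. Do not set the skimmer down or drop it on the way, and leave the black turner, the saucer and the other loose things where they are.

Things in the scene. Friction and masses are not known exactly. Their poses are not given: they have to be found in the camera images.
- drip_arm (a joint): arm of the hook above the saucer, the one that starts folded up: flat steel strap 12 mm wide (along the rail), 5 mm thick. 0 = folded up flat (arm upright), 1.571 = unfolded against its stop (arm level, pointing out from the rail toward the robot). Friction hinge (0.06 Nm, under 1 N at the tip): it stays where it is left
- drip_hinge (a point): on that hook's hinge pin, 235 mm above the worktop; does not turn with the arm. x points into the rail (away from the robot), y along the rail, z up. The fixed oak rail's front face lies 12 mm behind the pin, its top edge 40 mm above it; it is 18 mm thick and 440 mm long, on a stone foot behind the pin
- drip_dip (a point): top of the same arm's dip, where a hung eye rests: 56 mm out and 3 mm below the pin when unfolded; turns with the arm. Unfolded, the arm runs straight out 40 mm, sags 5 mm into the dip and ends in an upturned lip, 82 mm out, its top 16 mm above the pin, its lowest edge 8 mm below the pin
- drip_tip (a point): centre of the same arm's upturned lip, a good place to pinch across the 12 mm width: 75 mm out and 6 mm up from the pin when unfolded, 75 mm above and 6 mm behind the pin when folded (the lip then points back over the rail's top edge)
- old_arm (a joint): arm of the hook on which the skimmer hangs at the start: the same kind of hook, starts unfolded at 1.571 (0 = folded up flat)
- old_hinge (a point): on the hinge pin of that hook; axes and distances as for drip_hinge. The rail carries three such hooks about 150 mm apart, in any order
- old_dip (a point): top of the dip of that hook's arm, as drip_dip
- old_tip (a point): centre of the upturned lip of that hook's arm, as drip_tip
- skimmer: steel skimmer, 0.1 to 0.2 kg, 194 mm long. Origin: inside top of its wire eye, which rests on the hook; z up, y across the eye (along the rail), x through it. Eye of 6 mm wire: opening 26 wide (y), 44 high (z 0 to -44), 38 wide outside, straight sides z -13 to -31. Handle 14 wide, 4 thick to z -105, then a round dish 93 across, 14 deep in x, centred at z -148
- turner: black slotted turner hanging by the same kind of eye from the third, unfolded hook; leave it. 64 mm wide, 192 mm long; origin inside the top of its eye, z up
- saucer: white saucer, 132 mm across and 16 mm high, on the worktop below the hook that starts folded; leave it. Origin under its centre
- glass: upturned drinking glass, 73 mm across and 94 mm high, to the right of the rail; leave it
- jar: spice jar, 46 mm across and 106 mm high, to the right of the rail; leave it
- sieve: small wire tea strainer with a flat handle, 125 mm long, lying on the worktop in front of the rail, to the right; leave it
Mind the look-alikes: they are no part of the job. What is meant by the skimmer is not green, and is the smaller of those in its own colour.

How it is judged:
On the way, in this order (a step that is already met when the one before it is completed fails the run):
1. the hook above the saucer is folded down to its stop, the skimmer still on its old hook (value of joint drip_arm above 1.45 rad and distance between skimmer and old_dip below 0.03 m), for 0.2 s.
2. the skimmer hangs by its eye in the dip of the hook above the saucer (distance between skimmer and drip_dip below 0.025 m and value of joint drip_arm above 1.45 rad and angle between skimmer's own z axis and vertical below 0.25 rad and contact force between skimmer and the fingers below 0.1 N), for 0.3 s.
3. the emptied hook is folded up flat (value of joint old_arm below 0.15 rad), for 0.2 s.
At the end, for the whole second after the job is handed in: skimmer hanging still (under 0.06 m/s, tilt under 0.2 rad), top of its eye within 25 mm of the dip of the hook above the saucer; that hook over 1.45 rad, the old hook under 0.15 rad; turner, saucer, glass, jar and tea strainer within 30 mm of where they stood (value of joint drip_arm above 1.45 rad and distance between skimmer and drip_dip below 0.025 m and angle between skimmer's own z axis and vertical below 0.2 rad and linear speed of skimmer below 0.06 m/s and value of joint old_arm below 0.15 rad and distance of each of turner, saucer, glass, jar, sieve from where it was at the start of the episode below 0.03 m); the robot touches nothing.
It fails at once if the skimmer is dropped or set down low (height (world z) of skimmer below 0.195 m).
It fails at once if the turner is knocked off or pushed along its hook (distance of turner from where it was at the start of the episode above 0.03 m).
It fails at once if the saucer, glass, jar or tea strainer is pushed away (distance of any of saucer, glass, jar, sieve from where it was at the start of the episode above 0.03 m).
It also fails if it takes over 72 s, if anything falls off the work surface, if the arm or the gripper's body presses on something with over 40 N, if the wrist force passes 120 N, or if a joint passes its speed limit or range.

## Working session

There is one attempt and no reset: what is moved stays moved. The work goes in short steps, Python scripts to look and compute and a tool call to move; the robot and the scene stay as the last step left them, time stands still between calls to the robot, and variables do not carry over. Pictures are saved under pics/ and viewed, at most 10 in all, crops included, and the job is handed in when it is done.

Besides the shell and the picture viewer there is one more tool, called after "Emit:" as name(argument=value, ...), one argument or row to a line, values as JSON. drive_tool: Moves the arm, as the interface text tells. Its arguments: {"type":"object","properties":{"plan":{"type":"array"},"jaw":{"type":"number"}},"required":["plan"]}

```bash
mkdir -p pics
python3 - <<'E'
from bench import ctrl
import cv2,numpy as np
o=ctrl.get_obs();print({k:np.round(v,3) for k,v in o.items()})
for n in("scene","top"):
    p,d=ctrl.camera(n);cv2.imwrite(f"pics/{n}0.png",p[:,:,::-1]);np.savez(f"{n}0.npz",p=p,d=d)
    i=ctrl.camera_info(n);print(n,i,"pos",-i["R"].T@i["t"])
E
```

```text
{'time_s': np.float64(0.0), 'q': array([ 0.926,  0.182,  1.608, -0.   ,  1.354, -0.206]), 'dq': array([-0.001,  0.   , -0.   , -0.001,  0.   ,  0.   ]), 'joint_efforts': array([-0.0000e+00, -4.4489e+01, -3.5133e+01, -0.0000e+00,  9.0000e-03,
       -0.0000e+00]), 'eef_pos': array([0.244, 0.52 , 0.23 ]), 'eef_rot': array([-0.   ,  0.218,  0.976, -0.001]), 'wrist_force': array([0.061, 1.013, 0.245]), 'torque': array([-0.03 ,  0.019,  0.014]), 'grasp_force': np.float64(0.0), 'opening': np.float64(0.999)}
scene {'camera_matrix': array([[448.75997211,   0.        , 316.67229966],
       [  0.        , 448.75997211, 203.41295373],
       [  0.        ,   0.        ,   1.        ]]), 'R': array([[-0.45437054, -0.890597  ,  0.01960614],
       [-0.47645477,  0.22436641, -0.85008856],
       [ 0.75268736, -0.39559664, -0.52627468]]), 't': array([0.20206981, 0.40135351, 1.16581255])} pos [-0.59445101  0.55110404  0.95076184]
top {'camera_matrix': array([[512.95424511,   0.        , 320.19637839],
       [  0.        , 512.95424511, 188.54300701],
       [  0.        ,   0.        ,   1.        ]]), 'R': array([[-0.13777848, -0.99043946,  0.00683825],
       [-0.87609872,  0.11864632, -0.46730513],
       [ 0.46202611, -0.07037557, -0.88406965]]), 't': array([0.03499131, 0.52155217, 1.5924039 ])} pos [-0.27397994  0.08484286  1.65128069]
```

View pics/scene0.png

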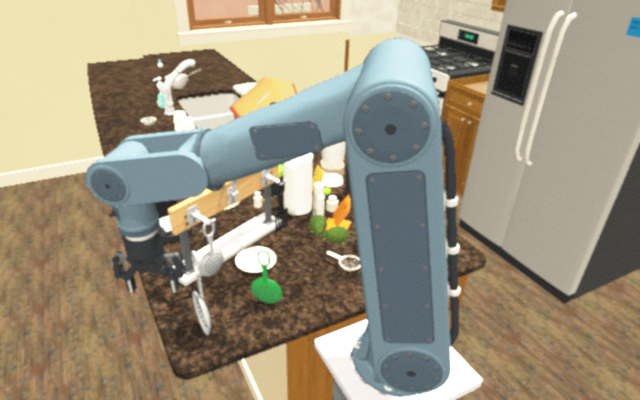

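View pics/top0.png

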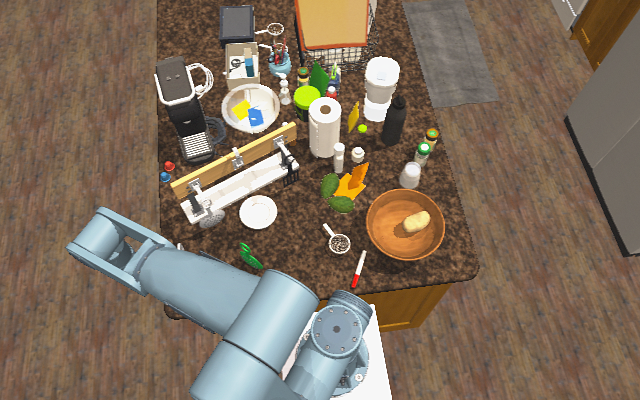

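The scene view shows the rail partly hidden by the arm at (170-280, 170-230), with the skimmer at about (208,235). In the top view the rail runs from (175,190) to (297,130). The skimmer hook is near (195,190), the folded hook near (237,160), the turner hook near (287,150) and the saucer at (258,212).

Run:
```python
import cv2,numpy as np
a=cv2.imread("pics/top0.png")[115:235,160:310];b=cv2.imread("pics/scene0.png")[155:290,160:310]
cv2.imwrite("pics/c0.png",np.hstack([cv2.resize(x,(400,int(400*x.shape[0]/150)),interpolation=2)[:320] for x in(a,b)]))
t=np.load("top0.npz");print(np.round(t["d"][120:235:8,170:310:8],2))
```

```text
[[2.01 1.71 1.72 1.86 1.88 2.   1.97 1.9  1.97 1.95 1.94 1.93 2.   1.9
  2.01 2.01 2.02 1.99]
 [1.99 1.88 1.88 1.9  1.92 1.97 1.96 1.98 1.99 1.88 1.88 1.88 1.94 1.99
  1.66 1.67 1.98 1.99]
 [1.97 1.94 1.93 1.92 1.93 1.94 1.95 1.95 1.98 1.98 1.98 1.97 1.64 1.66
  1.67 1.71 1.97 1.98]
 [1.95 1.95 1.9  1.9  1.9  1.92 1.96 1.96 1.95 1.97 1.63 1.64 1.66 1.68
  1.68 1.95 1.96 1.96]
 [1.94 1.94 1.89 1.89 1.89 1.88 1.94 1.94 1.57 1.62 1.65 1.67 1.7  1.95
  1.79 1.94 1.95 1.94]
 [0.   1.92 1.89 1.88 1.9  1.92 1.6  1.61 1.62 1.65 1.69 1.93 1.9  1.91
  1.85 1.65 1.93 1.93]
 [1.89 1.9  1.9  1.9  1.59 1.59 1.61 1.64 1.66 1.91 1.88 1.88 1.88 1.88
  1.88 1.73 1.91 1.91]
 [1.88 1.88 1.58 1.59 1.6  1.62 1.65 1.9  1.86 1.87 1.87 1.86 1.87 1.87
  1.89 1.78 1.8  1.89]
 [1.87 1.57 1.58 1.61 1.63 1.87 1.84 1.86 1.85 1.85 1.85 1.85 1.87 1.88
  1.88 1.82 1.88 1.88]
 [1.86 1.6  1.62 1.86 1.59 1.82 1.84 1.84 1.84 1.83 1.85 1.86 1.85 1.86
  1.86 1.85 1.86 1.86]
 [1.84 1.84 1.84 1.72 1.58 1.6  1.83 1.82 1.82 1.84 1.83 1.83 1.83 1.84
  1.85 1.85 1.85 1.85]
 [1.83 1.83 1.8  1.75 1.61 1.64 1.81 1.83 1.84 1.82 1.82 1.83 1.83 1.82
  1.83 1.84 1.83 1.83]
 [1.82 1.82 1.81 1.79 1.79 1.68 1.71 1.82 1.81 1.8  1.81 1.81 1.82 1.8
  1.81 1.82 1.81 1.82]
 [1.8  1.8  1.8  1.8  1.7  1.71 1.79 1.8  1.8  1.8  1.79 1.79 1.79 1.8
  1.8  1.8  1.8  1.81]
 [1.79 1.78 1.79 1.78 1.79 1.78 1.78 1.79 1.79 1.78 1.79 1.79 1.79 1.8
  1.78 1.79 1.78 1.79]]
```

View pics/c0.png

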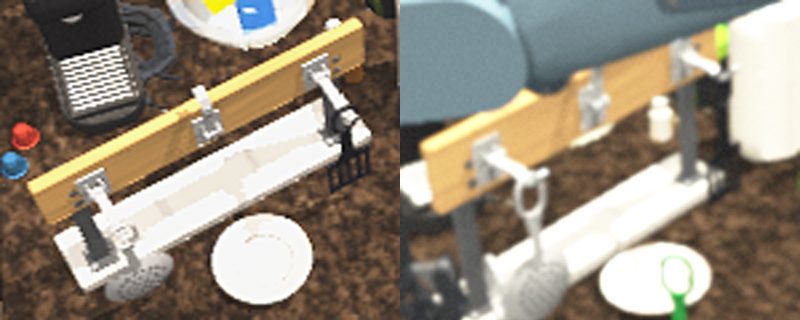

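```bash
cat > h.py <<'E'
import cv2,numpy as np
from bench import ctrl
def cloud(n,p,d):
    i=ctrl.camera_info(n);K,R,t=i["camera_matrix"],i["R"],i["t"]
    v,u=np.mgrid[:400,:640]
    c=np.stack([(u-K[0,2])/K[0,0]*d,(v-K[1,2])/K[1,1]*d,d],-1)
    return (c-t)@R
def ray(n,u,v):
    i=ctrl.camera_info(n);K,R,t=i["camera_matrix"],i["R"],i["t"]
    return -R.T@t, R.T@np.linalg.solve(K,[u,v,1.])
E
python3 - <<'E'
from h import *
for n in("top","scene"):
    f=np.load(n+"0.npz");p,d=f["p"],f["d"];X=cloud(n,p,d)
    hsv=cv2.cvtColor(p,cv2.COLOR_RGB2HSV)
    box=np.zeros(d.shape,bool)
    if n=="top": box[115:235,160:310]=1
    else: box[155:345,160:290]=1
    box&=(d>0)
    oak=box&(hsv[...,0]>10)&(hsv[...,0]<28)&(hsv[...,1]>90)&(hsv[...,2]>110)&(X[...,2]>.16)&(X[...,2]<.32)
    P=X[oak];print(n,len(P),P.min(0),P.max(0))
    top=P[abs(P[:,2]-.275)<.006]
    fr=P[P[:,2]<.262]
    if n=="top":
        l=cv2.fitLine(fr[:,:2].astype(np.float32),cv2.DIST_HUBER,0,.01,.01).ravel();print("front line",l)
        e=l[:2]*np.sign(l[1]); c=l[2:]
        nv=np.array([-e[1],e[0]]); nv*=-np.sign(nv[0])*1
        nv=-abs(1)*np.array([e[1],-e[0]]);print("e",e,"n out",nv, "yaw of e",np.degrees(np.arctan2(e[1],e[0])))
        np.savez("rail.npz",e=e,n=nv,c=c)
    for nm,S in(("front",fr),("top",top)):
        D=S[:,:2]-c;print(nm,len(S),"n med",np.median(D@nv).round(4),"std",(D@nv).std().round(4),"u",np.percentile(D@e,[.5,99.5]).round(4),"z",np.percentile(S[:,2],[1,50,99]).round(4))
    D=X[...,:2]-c;U=D@e;N=D@nv;Z=X[...,2]
    arm=box&(N>.016)&(N<.11)&(Z>.205)&(Z<.32)&(abs(U)<.24)&~oak
    h,b=np.histogram(U[arm],np.arange(-.24,.245,.01));print("arm hist",[(round(b[k]+.005,3),int(h[k])) for k in range(len(h)) if h[k]])
    pl=box&(N>-.035)&(N<.02)&(Z>.19)&(Z<.33)&(abs(U)<.23)&~oak&(hsv[...,1]<70)
    h,b=np.histogram(U[pl],np.arange(-.24,.245,.01));print("plate hist",[(round(b[k]+.005,3),int(h[k]),Z[pl&(U>b[k])&(U<b[k+1])].mean().round(3)) for k in range(len(h)) if h[k]])
    np.savez(n+"rf.npz",U=U,N=N,Z=Z,arm=arm,pl=pl)
    w=box&(hsv[...,1]<40)&(hsv[...,2]>200)&(Z<.025)&(N>.05)
    if n=="top":
        s=X[w&(N>.08)];print("saucer",len(s),s.min(0),s.max(0),"c",((s.min(0)+s.max(0))/2))
        cc=(s.min(0)+s.max(0))[:2]/2-c;print("saucer u,n",cc@e,cc@nv)
E
```

```text
top 1598 [0.50931706 0.02150818 0.18492941] [0.70390652 0.42518276 0.28094606]
front line [ 0.41145286 -0.911431    0.59822327  0.22847486]
e [-0.41145286  0.911431  ] n out [-0.911431   -0.41145286] yaw of e 114.29613
front 1153 n med 0.0001 std 0.0026 u [-0.2253  0.2097] z [0.1919 0.2296 0.2615]
top 260 n med -0.0013 std 0.0062 u [-0.2252  0.2104] z [0.2691 0.2727 0.2801]
arm hist [(np.float64(-0.175), 6), (np.float64(-0.165), 28), (np.float64(-0.155), 58), (np.float64(-0.145), 14), (np.float64(-0.135), 3), (np.float64(-0.015), 8), (np.float64(-0.005), 28), (np.float64(0.005), 4), (np.float64(0.125), 6), (np.float64(0.135), 25), (np.float64(0.145), 65), (np.float64(0.155), 16), (np.float64(0.165), 7)]
plate hist [(np.float64(-0.185), 8, np.float64(0.225)), (np.float64(-0.175), 7, np.float64(0.244)), (np.float64(-0.165), 27, np.float64(0.241)), (np.float64(-0.155), 24, np.float64(0.242)), (np.float64(-0.145), 35, np.float64(0.233)), (np.float64(-0.135), 6, np.float64(0.227)), (np.float64(-0.025), 8, np.float64(0.233)), (np.float64(-0.015), 28, np.float64(0.26)), (np.float64(-0.005),
[... 1881 characters left out ...]
.234)), (np.float64(0.025), 2, np.float64(0.196)), (np.float64(0.075), 1, np.float64(0.275)), (np.float64(0.085), 8, np.float64(0.274)), (np.float64(0.095), 6, np.float64(0.275)), (np.float64(0.105), 5, np.float64(0.198)), (np.float64(0.115), 3, np.float64(0.208)), (np.float64(0.125), 8, np.float64(0.229)), (np.float64(0.135), 33, np.float64(0.244)), (np.float64(0.145), 57, np.float64(0.24)), (np.float64(0.155), 64, np.float64(0.237)), (np.float64(0.165), 49, np.float64(0.234)), (np.float64(0.175), 15, np.float64(0.253)), (np.float64(0.185), 7, np.float64(0.275)), (np.float64(0.195), 8, np.float64(0.274)), (np.float64(0.205), 6, np.float64(0.274)), (np.float64(0.215), 12, np.float64(0.232))]
```

The crop shows the skimmer hanging on the left hook, the empty middle hook folded up with its lip over the rail, and the turner on the right hook. The saucer is below the middle hook. I'll raise the arm, align it with the rail, then look again.

Emit:
drive_tool(
  plan=[
    [[0,0,-0.1,-0.03],[0,0,-0.2,-0.06],[-0.05,0,-0.3,-0.1],[-0.1,0,-0.4,-0.13],[-0.15,0,-0.45,-0.17],[-0.2,0,-0.5,-0.2],[-0.25,0,-0.5,-0.24],[-0.25,0,-0.5,-0.275],[-0.25,0,-0.5,-0.275],[-0.25,0,-0.5,-0.275]],
  ],
  jaw=0,
)

```text
time_s: 0.93
eef_pos: [0.3347, 0.4779, 0.4306]
eef_rot: [-0.001, -0.209, 0.978, -0.0]
wrist_force: [-0.2, 0.2, -0.1]
opening: 1.002
grasp_force: 0.0
```

Run:
```python
from h import *
o=ctrl.get_obs();print({k:np.round(o[k],4) for k in("eef_pos","eef_rot","q","time_s")})
ims=[]
for n in("scene","top"):
    p,d=ctrl.camera(n);np.savez(f"{n}1.npz",p=p,d=d)
    q=p[150:345,155:305] if n=="scene" else p[110:305,150:300]
    ims.append(cv2.resize(q[:,:,::-1],(400,520),interpolation=2))
cv2.imwrite("pics/c1.png",np.hstack(ims))
```

```text
{'eef_pos': array([0.3347, 0.4779, 0.4306]), 'eef_rot': array([-6.000e-04, -2.091e-01,  9.779e-01, -2.000e-04]), 'q': array([ 7.5640e-01,  1.1500e-01,  1.2896e+00,  2.0000e-04,  1.7383e+00,
       -1.2358e+00]), 'time_s': np.float64(0.9333)}
```

View pics/c1.png

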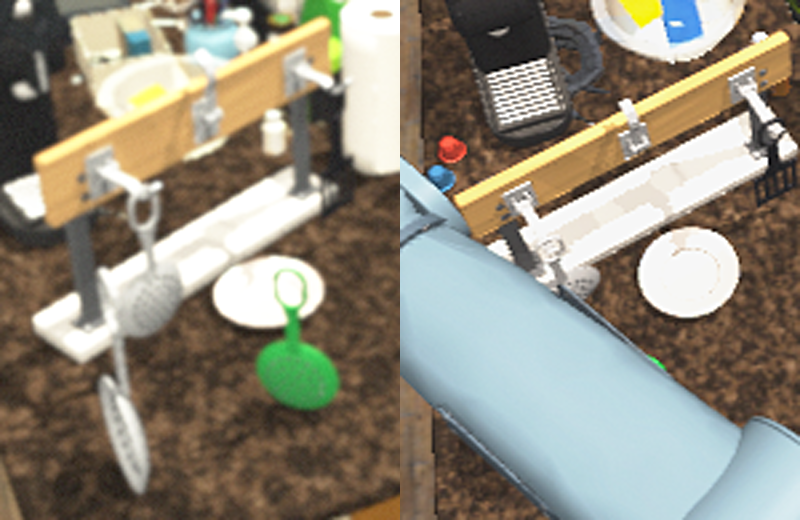

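The clear scene view puts the skimmer eye at about (209,229), the left plate at (192,214) and the folded middle hook at (232,173-195). The look-alikes, a green one and a large steel one, lie low on the worktop. I'll triangulate these points.

Run:
```python
from h import *
r=np.load("rail.npz");e,nv,c=r["e"],r["n"],r["c"]
def tri(s,t):
    A=[];B=[]
    rs=[ray("scene",*s),ray("top",*t)]
    M=0;b=0
    for o,d in rs:
        d=d/np.linalg.norm(d);Pm=np.eye(3)-np.outer(d,d);M=M+Pm;b=b+Pm@o
    X=np.linalg.solve(M,b);gap=[np.linalg.norm((np.eye(3)-np.outer(d,d)/(d@d))@(X-o)) for o,d in rs]
    return X,gap[0]*2
for nm,s,t in(("midplate",(232.6,195),(238.1,161.75)),("midtop",(231.9,173.2),(235.1,149.4)),("leftplate",(192.5,214.5),(193.9,186.1)),("eye",(209.4,229.5),(205.5,203.75))):
    X,g=tri(s,t);D=X[:2]-c;print(nm,X.round(4),"u,n",(D@e).round(4),(D@nv).round(4),"gap",round(g,4))
f=np.load("scene1.npz");p,d=f["p"],f["d"];X=cloud("scene",p,d);hsv=cv2.cvtColor(p,cv2.COLOR_RGB2HSV)
D=X[...,:2]-c;U=D@e;N=D@nv;Z=X[...,2]
oak=(hsv[...,0]>10)&(hsv[...,0]<28)&(hsv[...,1]>90)&(hsv[...,2]>110)&(Z>.19)&(Z<.262)&(abs(N)<.02)&(abs(U)<.24)
print(np.percentile(U[oak],[.3,99.7]),np.median(N[oak]),np.polyfit(U[oak],N[oak],1))
st=(hsv[...,1]<70)&(d>0)
for nm,m in(("arm L",st&(abs(U-.149)<.03)&(N>.025)&(N<.055)&(Z>.222)&(Z<.27)),("arm R",st&(abs(U+.152)<.03)&(N>.025)&(N<.055)&(Z>.222)&(Z<.27)),("M",st&(abs(U)<.03)&(N>-.03)&(N<.03)&(Z>.278)&(Z<.33)),("eye",st&(abs(U-.149)<.035)&(N>.045)&(N<.085)&(Z>.185)&(Z<.222)),("handle",st&(abs(U-.149)<.035)&(N>.04)&(N<.1)&(Z>.13)&(Z<.18)),("dish",st&(abs(U-.149)<.07)&(N>.04)&(N<.1)&(Z>.045)&(Z<.12)),("Ltip",st&(abs(U-.149)<.03)&(N>.07)&(N<.1)&(Z>.235)&(Z<.27))):
    print(nm,m.sum(),[np.percentile(q[m],[3,50,97]).round(4) for q in(U,N,Z)])
```

```text
midplate [0.6057 0.2209 0.2222] u,n -0.01 -0.0037 gap 0.0
midtop [0.6019 0.2188 0.3017] u,n -0.0103 0.0007 gap 0.0019
leftplate [0.5296 0.3636 0.2331] u,n 0.1514 0.0069 gap 0.0027
eye [0.4765 0.3333 0.2052] u,n 0.1456 0.0678 gap 0.0003
[-0.21808829  0.21598273] -0.0023505548829659204 [ 0.0018282  -0.00239087]
arm L 35 [array([0.1426, 0.1496, 0.1554]), array([0.0262, 0.0406, 0.0539]), array([0.2331, 0.2364, 0.2394])]
arm R 25 [array([-0.159 , -0.152 , -0.1444]), array([0.0276, 0.0391, 0.0538]), array([0.2316, 0.2369, 0.2399])]
M 57 [array([-0.0086, -0.0015,  0.0036]), array([-0.001 ,  0.0129,  0.0199]), array([0.2814, 0.3033, 0.3169])]
eye 54 [array([0.1311, 0.1456, 0.1671]), array([0.0654, 0.0695, 0.0721]), array([0.1863, 0.1998, 0.2194])]
handle 64 [array([0.1411, 0.1502, 0.1572]), array([0.0622, 0.069 , 0.0726]), array([0.1318, 0.1559, 0.1774])]
dish 425 [array([0.1109, 0.1554, 0.1881]), array([0.0617, 0.0695, 0.0753]), array([0.054 , 0.0914, 0.1181])]
Ltip 26 [array([0.1441, 0.1525, 0.1583]), array([0.0707, 0.0881, 0.0934]), array([0.236 , 0.2418, 0.2526])]
```

Emit:
drive_tool(
  plan=[
    [[-0.03,-0.07,0,0],[-0.06,-0.15,0,0],[-0.09,-0.23,0,0],[-0.12,-0.31,0,0],[-0.15,-0.39,0,0],[-0.18,-0.47,0.03,0],[-0.21,-0.55,0.06,0],[-0.24,-0.63,0.1,0],[-0.28,-0.71,0.13,0],[-0.31,-0.79,0.16,0],[-0.331,-0.846,0.2,0],[-0.331,-0.846,0.2,0]],
  ],
)

```text
time_s: 2.03
eef_pos: [0.5961, 0.2208, 0.3462]
eef_rot: [-0.003, -0.208, 0.978, -0.001]
wrist_force: [0.3, 0.3, -1.3]
opening: 1.003
grasp_force: 0.0
```

```bash
cat >> h.py <<'E'
def st():
    r=np.load("rail.npz");o=ctrl.get_obs();D=o["eef_pos"][:2]-r["c"]
    q=o["eef_rot"];print("t",round(o["time_s"],2),"u %.4f n %.4f z %.4f"%(D@r["e"],D@r["n"],o["eef_pos"][2]),"yaw %.2f (want 204.3)"%(2*np.degrees(np.arctan2(q[2],q[1]))%360),"F",np.round(o["wrist_force"],2),"open",round(o["opening"],3),"gf",round(o["grasp_force"],1),"q",np.round(o["q"],2))
E
python3 - <<'E'
from h import *
st()
p,d=ctrl.camera("top");s,_=ctrl.camera("scene")
cv2.imwrite("pics/c2.png",np.hstack([cv2.resize(q[:,:,::-1],(400,400),interpolation=2) for q in(s[120:270,155:305],p[80:230,170:320])]))
E
```

```text
t 2.03 u -0.0061 n 0.0051 z 0.3462 yaw 204.02 (want 204.3) F [ 0.3   0.33 -1.25] open 1.003 gf 0.0 q [ 0.17  0.25  1.29 -0.    1.6  -1.82]
```

View pics/c2.png

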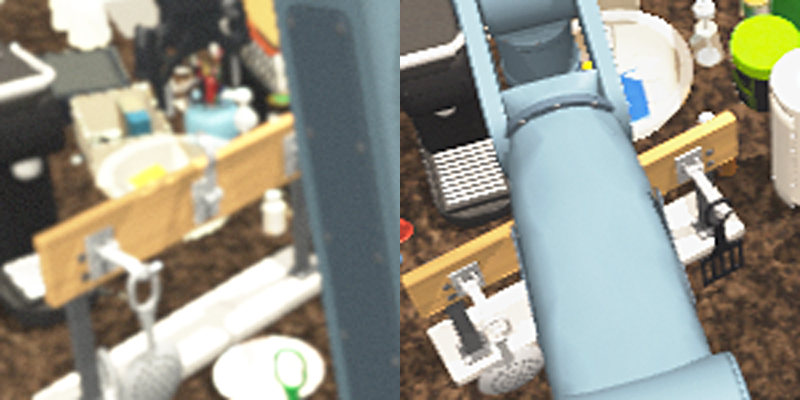

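In the left view the hook's lip is at crop (205,160), and the gripper isn't obvious above it. I'll check with depth.

Run:
```python
from h import *
r=np.load("rail.npz");e,nv,c=r["e"],r["n"],r["c"]
p,d=ctrl.camera("scene");X=cloud("scene",p,d);D=X[...,:2]-c;U=D@e;N=D@nv;Z=X[...,2]
m=(abs(U)<.1)&(abs(N)<.12)&(Z>.33)&(d>0)
for a in np.arange(.33,.56,.015):
    k=m&(Z>=a)&(Z<a+.015)
    if k.sum():print(round(a,3),k.sum(),np.percentile(U[k],[2,50,98]).round(3),np.percentile(N[k],[2,50,98]).round(3),np.argwhere(k).mean(0).round(0))
```

```text
0.36 43 [-0.05  -0.041  0.056] [-0.004  0.012  0.017] [155. 230.]
0.375 71 [-0.055  0.043  0.057] [-0.002  0.011  0.018] [152. 227.]
0.39 63 [-0.055 -0.039  0.057] [-0.004  0.012  0.02 ] [147. 228.]
0.405 132 [-0.071  0.041  0.075] [-0.004  0.014  0.021] [142. 226.]
0.42 190 [-0.07   0.025  0.072] [-0.007  0.015  0.025] [138. 225.]
0.435 192 [-0.068  0.022  0.072] [-0.009  0.016  0.026] [134. 225.]
0.45 239 [-0.064  0.016  0.07 ] [-0.006  0.015  0.026] [128. 225.]
0.465 96 [-0.063  0.032  0.068] [-0.005  0.014  0.041] [125. 221.]
0.48 139 [-0.024  0.021  0.039] [-0.005  0.033  0.043] [120. 225.]
0.495 134 [-0.017  0.023  0.038] [-0.011  0.033  0.044] [115. 224.]
0.51 180 [-0.025  0.021  0.036] [-0.016  0.031  0.044] [109. 224.]
0.525 97 [-0.015  0.021  0.037] [-0.007  0.03   0.043] [105. 223.]
0.54 156 [-0.022  0.025  0.04 ] [-0.01   0.033  0.046] [100. 223.]
0.555 169 [-0.026  0.024  0.038] [-0.012  0.034  0.044] [ 94. 223.]
```

Emit:
drive_tool(
  plan=[
    [[0,0,0.02,0],[0,0,0.045,0],[0,0,0.07,0],[0,0,0.095,0],[0,0,0.115,0],[0,0,0.13,0],[0,0,0.138,0],[0,0,0.138,0]],
  ],
)

```text
time_s: 2.85
eef_pos: [0.5946, 0.2243, 0.2949]
eef_rot: [-0.001, -0.211, 0.977, 0.0]
wrist_force: [-0.4, -1.1, -0.2]
opening: 0.998
grasp_force: 0.0
```

Emit:
drive_tool(
  plan=[
    [[0,0,0,0],[0,0,0,0],[0,0,0,0],[0,0,0,0],[0,0,0,0],[0,0,0,0],[0,0,0,0],[0,0,0,0]],
  ],
  jaw=1,
)

```text
time_s: 3.52
eef_pos: [0.5963, 0.222, 0.2968]
eef_rot: [0.001, -0.21, 0.978, -0.002]
wrist_force: [2.7, -7.1, 1.3]
opening: 0.121
grasp_force: 58.5
```

```bash
python3 -c "
from h import *
st()"
```

```text
t 3.52 u -0.0051 n 0.0044 z 0.2968 yaw 204.26 (want 204.3) F [ 2.7  -7.09  1.3 ] open 0.121 gf 58.5 q [ 0.17  0.27  1.37 -0.    1.5  -1.82]
```

Emit:
drive_tool(
  plan=[
    [[0.02,-0.006,0,0],[0.039,-0.008,0.001,0],[0.058,-0.008,0.005,0],[0.077,-0.008,0.01,0],[0.095,-0.008,0.017,0],[0.1125,-0.008,0.0255,0],[0.129,-0.008,0.036,0],[0.1445,-0.008,0.0485,0],[0.158,-0.008,0.062,0],[0.171,-0.008,0.077,0],[0.182,-0.008,0.093,0],[0.191,-0.008,0.11,0]],
  ],
)

```text
time_s: 4.52
eef_pos: [0.5262, 0.1897, 0.252]
eef_rot: [0.0, -0.211, 0.978, -0.0]
wrist_force: [-0.4, -0.3, 0.1]
opening: -0.001
grasp_force: 0.0
```

Emit:
drive_tool(
  plan=[
    [[0.005,0,0.013,0],[0.009,0,0.025,0],[0.013,0,0.037,0],[0.016,0,0.05,0],[0.018,0,0.06,0],[0.019,0,0.07,0],[0.019,0,0.076,0],[0.019,0,0.076,0],[0.019,0,0.076,0]],
  ],
)

```text
time_s: 5.27
eef_pos: [0.5199, 0.1869, 0.2217]
eef_rot: [-0.0, -0.211, 0.977, 0.0]
wrist_force: [1.4, 0.3, 0.1]
opening: -0.001
grasp_force: 0.0
```

Run:
```python
from h import *
st()
s,_=ctrl.camera("scene")
cv2.imwrite("pics/c3.png",cv2.resize(s[120:270,155:305,::-1],(500,500),interpolation=2))
```

```text
t 5.27 u -0.0057 n 0.0885 z 0.2217 yaw 204.36 (want 204.3) F [1.4  0.27 0.15] open -0.001 gf 0.0 q [ 0.13  0.14  1.67  0.    1.33 -1.87]
```

View pics/c3.png

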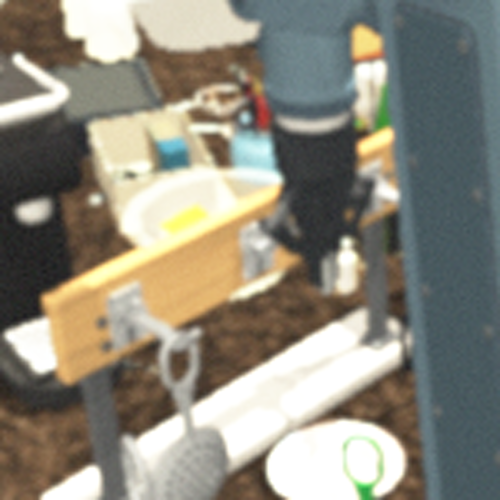

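The fingers slipped off the lip. The upright arm no longer shows at the middle plate (255,250), so it is partly unfolded. I'll back away and measure it.

Emit:
drive_tool(
  plan=[
    [[0.04,0,0,0],[0.08,0,0,0],[0.12,0,-0.05,0],[0.12,0,-0.1,0],[0.12,0,-0.2,0],[0.12,0,-0.3,0],[0.12,0,-0.4,0],[0.12,0,-0.4,0]],
  ],
)

```text
time_s: 5.98
eef_pos: [0.479, 0.1674, 0.3916]
eef_rot: [0.008, -0.211, 0.977, -0.001]
wrist_force: [0.9, -0.3, 1.3]
opening: -0.005
grasp_force: 0.0
```

Run:
```python
from h import *
st()
r=np.load("rail.npz");e,nv,c=r["e"],r["n"],r["c"]
for n in("scene","top"):
    p,d=ctrl.camera(n);X=cloud(n,p,d);D=X[...,:2]-c;U=D@e;N=D@nv;Z=X[...,2]
    hsv=cv2.cvtColor(p,cv2.COLOR_RGB2HSV)
    m=(abs(U)<.03)&(N>.012)&(N<.11)&(Z>.19)&(Z<.34)&(d>0)
    for a in np.arange(.01,.11,.01):
        k=m&(N>=a)&(N<a+.01)
        if k.sum():print(n,round(a,3),k.sum(),U[k].mean().round(3),np.percentile(Z[k],[5,50,95]).round(3))
```

```text
t 5.98 u -0.0066 n 0.1338 z 0.3916 yaw 204.37 (want 204.3) F [ 0.87 -0.29  1.27] open -0.005 gf 0.0 q [ 0.1  -0.07  1.55  0.    1.64 -1.89]
scene 0.01 14 -0.002 [0.227 0.235 0.242]
scene 0.02 6 -0.0 [0.245 0.247 0.253]
scene 0.03 5 0.001 [0.253 0.258 0.264]
scene 0.04 7 -0.0 [0.262 0.264 0.267]
scene 0.05 9 0.001 [0.264 0.275 0.299]
scene 0.06 34 -0.003 [0.275 0.289 0.3  ]
```

Emit:
drive_tool(
  plan=[
    [[-0.06,0,0,0],[-0.12,0,0,0],[-0.18,0,0,0],[-0.22,0,0,0],[-0.22,0,0.04,0],[-0.22,0,0.1,0],[-0.22,0,0.15,0],[-0.22,0,0.19,0],[-0.22,0,0.19,0],[-0.22,0,0.19,0]],
  ],
)

```text
time_s: 6.92
eef_pos: [0.5552, 0.2031, 0.3036]
eef_rot: [-0.002, -0.211, 0.977, 0.0]
wrist_force: [-0.2, 0.5, -0.7]
opening: -0.001
grasp_force: 0.0
```

```bash
python3 -c "
from h import *
st()"
```

```text
t 6.92 u -0.0054 n 0.0497 z 0.3036 yaw 204.36 (want 204.3) F [-0.23  0.47 -0.75] open -0.001 gf 0.0 q [ 0.15  0.17  1.47 -0.    1.5  -1.85]
```

Now press down to about z = 0.238.

Emit:
drive_tool(
  plan=[
    [[0,0,0.02,0],[0,0,0.04,0],[0,0,0.06,0],[0,0,0.08,0],[0,0,0.1,0],[0,0,0.12,0],[0,0,0.135,0],[0,0,0.148,0],[0,0,0.158,0],[0,0,0.164,0],[0,0,0.166,0],[0,0,0.166,0]],
  ],
)

```text
time_s: 7.92
eef_pos: [0.5563, 0.2034, 0.2391]
eef_rot: [0.0, -0.211, 0.977, 0.0]
wrist_force: [-0.1, 0.2, 0.5]
opening: 0.003
grasp_force: 0.0
```

```bash
python3 -c "
from h import *
st()"
```

```text
t 7.92 u -0.0056 n 0.0486 z 0.2391 yaw 204.36 (want 204.3) F [-0.09  0.18  0.46] open 0.003 gf 0.0 q [ 0.15  0.21  1.55  0.    1.38 -1.85]
```

Emit:
drive_tool(
  plan=[
    [[0,0,0.004,0],[0,0,0.008,0],[0,0,0.012,0],[0,0,0.012,0],[0,0,0.012,0]],
  ],
)

```text
time_s: 8.33
eef_pos: [0.5567, 0.2034, 0.2373]
eef_rot: [0.001, -0.211, 0.977, -0.0]
wrist_force: [-6.6, -1.7, 13.5]
opening: -0.001
grasp_force: 6.6
```

Emit:
drive_tool(
  plan=[
    [[0,0,-0.05,0],[0,0,-0.12,0],[0,0,-0.2,0],[0,0,-0.28,0],[0,0,-0.36,0],[0,0,-0.4,0],[0,0,-0.4,0]],
  ],
)

```text
time_s: 8.92
eef_pos: [0.558, 0.2037, 0.4002]
eef_rot: [0.005, -0.211, 0.977, -0.0]
wrist_force: [0.3, -0.1, 0.0]
opening: 0.001
grasp_force: 0.0
```

Run:
```python
from h import *
st()
r=np.load("rail.npz");e,nv,c=r["e"],r["n"],r["c"]
p,d=ctrl.camera("scene");X=cloud("scene",p,d);D=X[...,:2]-c;U=D@e;N=D@nv;Z=X[...,2]
for u0 in(-.0015,.1496):
  for a in np.arange(.02,.11,.01):
    k=(abs(U-u0)<.014)&(N>=a)&(N<a+.01)&(Z>.215)&(Z<.3)&(d>0)
    if k.sum():print(u0,round(a,3),k.sum(),U[k].mean().round(4),np.percentile(Z[k],[5,50,95]).round(4))
```

```text
t 8.92 u -0.0060 n 0.0469 z 0.4002 yaw 204.37 (want 204.3) F [ 0.34 -0.1   0.02] open 0.001 gf 0.0 q [ 0.15  0.13  1.33  0.    1.67 -1.85]
-0.0015 0.02 10 -0.0017 [0.2334 0.2375 0.2394]
-0.0015 0.03 6 -0.0027 [0.2347 0.236  0.2385]
-0.0015 0.04 9 -0.0014 [0.2333 0.2372 0.2401]
-0.0015 0.05 13 -0.0016 [0.2301 0.2361 0.2391]
-0.0015 0.06 11 -0.0002 [0.2285 0.232  0.2353]
-0.0015 0.07 5 -0.002 [0.2287 0.2319 0.2344]
-0.0015 0.08 11 -0.0034 [0.2372 0.2426 0.2495]
-0.0015 0.09 6 0.0014 [0.247  0.2497 0.2526]
0.1496 0.02 12 0.1493 [0.234  0.2371 0.2382]
0.1496 0.03 12 0.1504 [0.2339 0.2367 0.2382]
0.1496 0.04 11 0.1498 [0.233  0.236  0.2386]
0.1496 0.05 13 0.1492 [0.2333 0.2363 0.2382]
0.1496 0.06 18 0.1529 [0.2286 0.2346 0.2394]
0.1496 0.07 10 0.153 [0.2319 0.2351 0.2396]
0.1496 0.08 10 0.1516 [0.2368 0.2406 0.2478]
0.1496 0.09 8 0.148 [0.2462 0.2501 0.2532]
```

The drip hook is now level, with the same profile as the old one. Next is the skimmer.

Emit:
drive_tool(
  plan=[
    [[0,0.05,0,0],[0.01,0.1,0,0],[0.02,0.15,0,0],[0.03,0.2,0,0],[0.04,0.25,0,0],[0.05,0.3,0.05,0],[0.05,0.34,0.1,0],[0.05,0.379,0.15,0],[0.05,0.379,0.2,0],[0.05,0.379,0.25,0],[0.05,0.379,0.25,0],[0.05,0.379,0.25,0]],
  ],
  jaw=0,
)

```text
time_s: 9.97
eef_pos: [0.4742, 0.3327, 0.292]
eef_rot: [-0.002, -0.211, 0.977, -0.0]
wrist_force: [-0.1, -0.1, 1.2]
opening: 1.0
grasp_force: 0.0
```

```bash
python3 -c "
from h import *
st()"
```

```text
t 9.97 u 0.1460 n 0.0701 z 0.2920 yaw 204.36 (want 204.3) F [-0.13 -0.09  1.21] open 1.0 gf 0.0 q [ 0.41  0.15  1.52  0.    1.48 -1.59]
```

Emit:
drive_tool(
  plan=[
    [[-0.006,0,0.03,0],[-0.006,0,0.06,0],[-0.006,0,0.09,0],[-0.006,0,0.12,0],[-0.006,0,0.15,0],[-0.006,0,0.18,0],[-0.006,0,0.205,0],[-0.006,0,0.225,0],[-0.006,0,0.24,0],[-0.006,0,0.246,0],[-0.006,0,0.246,0]],
  ],
)

```text
time_s: 10.88
eef_pos: [0.4775, 0.3341, 0.1955]
eef_rot: [-0.0, -0.211, 0.977, -0.0]
wrist_force: [0.3, 0.9, 0.2]
opening: 0.999
grasp_force: 0.0
```

Run:
```python
from h import *
st()
s,_=ctrl.camera("scene")
cv2.imwrite("pics/c4.png",cv2.resize(s[150:300,140:290,::-1],(600,600),interpolation=2))
```

```text
t 10.88 u 0.1460 n 0.0666 z 0.1955 yaw 204.36 (want 204.3) F [0.33 0.91 0.15] open 0.999 gf 0.0 q [ 0.41  0.23  1.62 -0.    1.29 -1.59]
```

View pics/c4.png

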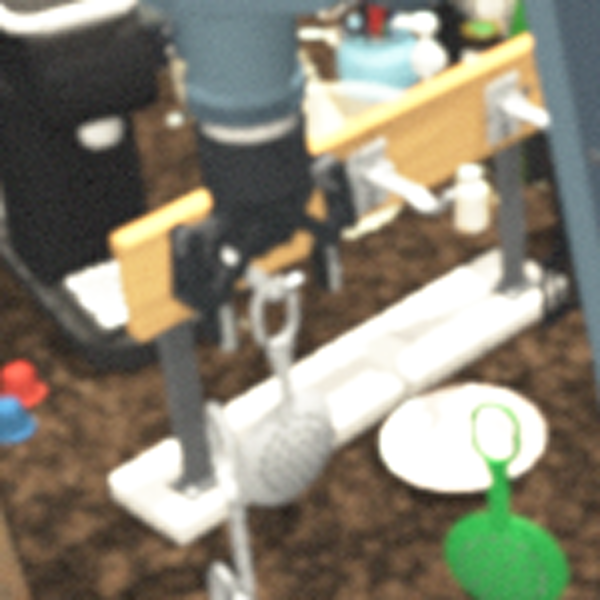

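The open fingers, at (228,325) and (332,268), straddle the eye at (275,310). The drip hook behind is level. Closing now.

Emit:
drive_tool(
  plan=[
    [[0,0,0,0],[0,0,0,0],[0,0,0,0],[0,0,0,0],[0,0,0,0],[0,0,0,0],[0,0,0,0],[0,0,0,0]],
  ],
  jaw=1,
)

```text
time_s: 11.6
eef_pos: [0.478, 0.3342, 0.1966]
eef_rot: [0.0, -0.211, 0.978, 0.0]
wrist_force: [0.9, -1.0, 3.9]
opening: 0.419
grasp_force: 59.5
```

```bash
python3 -c "
from h import *
st()"
```

```text
t 11.6 u 0.1458 n 0.0660 z 0.1966 yaw 204.35 (want 204.3) F [ 0.85 -1.01  3.91] open 0.419 gf 59.5 q [ 0.41  0.23  1.62 -0.    1.29 -1.59]
```

Emit:
drive_tool(
  plan=[
    [[0,0,-0.012,0],[0,0,-0.025,0],[0,0,-0.04,0],[0,0,-0.055,0],[0,0,-0.066,0],[0,0,-0.068,0],[0.015,0,-0.068,0],[0.035,0,-0.068,0],[0.06,0,-0.068,0],[0.085,0,-0.068,0],[0.105,0,-0.068,0],[0.12,0,-0.068,0]],
  ],
)

```text
time_s: 12.6
eef_pos: [0.4325, 0.3139, 0.2231]
eef_rot: [-0.0, -0.211, 0.977, -0.0]
wrist_force: [-0.3, 0.1, -1.0]
opening: 0.417
grasp_force: 59.9
```

Run:
```python
from h import *
st()
s,d=ctrl.camera("scene")
r=np.load("rail.npz");X=cloud("scene",s,d);D=X[...,:2]-r["c"];U=D@r["e"];N=D@r["n"];Z=X[...,2];hsv=cv2.cvtColor(s,cv2.COLOR_RGB2HSV)
for a in np.arange(.07,.24,.02):
    k=(abs(U-.149)<.055)&(N>.09)&(N<.15)&(Z>a)&(Z<a+.02)&(d>0)&(hsv[...,2]>90)&(hsv[...,1]<70)
    if k.sum():print(a.round(3),k.sum(),np.percentile(U[k],[3,50,97]).round(3),np.percentile(N[k],[3,50,97]).round(3))
k=(abs(U-.149)<.03)&(N>.07)&(N<.1)&(Z>.22)&(Z<.27)&(d>0);print("old lip",k.sum(),Z[k].max() if k.any() else 0)
```

```text
t 12.6 u 0.1460 n 0.1159 z 0.2231 yaw 204.37 (want 204.3) F [-0.26  0.08 -0.98] open 0.417 gf 59.9 q [ 0.41  0.1   1.72  0.    1.33 -1.59]
0.07 54 [0.12  0.157 0.183] [0.111 0.117 0.122]
0.09 112 [0.113 0.158 0.19 ] [0.113 0.121 0.126]
0.11 155 [0.107 0.159 0.192] [0.111 0.121 0.126]
0.13 150 [0.116 0.155 0.186] [0.11  0.117 0.125]
0.15 50 [0.129 0.153 0.169] [0.11  0.116 0.122]
0.17 26 [0.14  0.148 0.155] [0.116 0.119 0.121]
0.19 27 [0.139 0.15  0.157] [0.116 0.119 0.122]
0.21 39 [0.129 0.146 0.171] [0.116 0.12  0.125]
0.23 72 [0.119 0.132 0.174] [0.108 0.124 0.128]
old lip 0 0
```

Emit:
drive_tool(
  plan=[
    [[0,-0.015,0,0],[0,-0.045,0,0],[0,-0.085,0,0],[0,-0.13,0,0],[0,-0.175,0,0],[0,-0.22,0,0],[0,-0.265,0,0],[0,-0.305,0,0],[0,-0.34,0,0],[0,-0.365,0,0],[0,-0.3775,0,0],[0,-0.3775,0,0]],
  ],
)

```text
time_s: 13.65
eef_pos: [0.4969, 0.1755, 0.2233]
eef_rot: [0.0, -0.21, 0.978, -0.0]
wrist_force: [-0.8, 0.0, -1.4]
opening: 0.418
grasp_force: 60.1
```

Run:
```python
from h import *
st()
for n in("scene","top"):
    s,d=ctrl.camera(n)
    r=np.load("rail.npz");X=cloud(n,s,d);D=X[...,:2]-r["c"];U=D@r["e"];N=D@r["n"];Z=X[...,2];hsv=cv2.cvtColor(s,cv2.COLOR_RGB2HSV)
    for a in np.arange(.09,.24,.02):
        k=(abs(U+.002)<.055)&(N>.09)&(N<.15)&(Z>a)&(Z<a+.02)&(d>0)&(hsv[...,2]>90)&(hsv[...,1]<70)
        if k.sum():print(n,a.round(3),k.sum(),np.percentile(U[k],[3,50,97]).round(3),np.percentile(N[k],[3,50,97]).round(3))
    for u0 in(-.0015,.1496):
        k=(abs(U-u0)<.014)&(N>=.02)&(N<.1)&(Z>.225)&(Z<.26)&(d>0)&(hsv[...,2]>120)
        if k.sum():print(n,"arm",u0,k.sum(),np.percentile(U[k],[5,50,95]).round(4),np.percentile(Z[k],[5,50,95]).round(4),N[k].max())
```

```text
t 13.65 u -0.0066 n 0.1141 z 0.2233 yaw 204.26 (want 204.3) F [-0.83  0.02 -1.41] open 0.418 gf 60.1 q [ 0.11  0.08  1.74 -0.    1.33 -1.88]
scene 0.09 92 [-0.036  0.011  0.039] [0.11  0.119 0.124]
scene 0.11 122 [-0.041  0.007  0.041] [0.11  0.119 0.124]
scene 0.13 123 [-0.037  0.002  0.032] [0.108 0.116 0.122]
scene 0.15 41 [-0.026  0.     0.018] [0.108 0.114 0.119]
scene 0.17 19 [-0.009 -0.003  0.003] [0.113 0.116 0.119]
scene 0.19 23 [-0.012 -0.005  0.004] [0.113 0.116 0.118]
scene 0.21 37 [-0.027 -0.011  0.019] [0.105 0.117 0.124]
scene 0.23 56 [-0.03  -0.017  0.023] [0.106 0.122 0.128]
scene arm -0.0015 27 [-0.006   0.0016  0.0042] [0.2299 0.2365 0.2388] 0.07138872810142466
scene arm 0.1496 85 [0.1431 0.1506 0.1551] [0.2314 0.2364 0.2495] 0.09529440507630689
top arm 0.1496 80 [0.139  0.1444 0.1502] [0.2288 0.2358 0.2487] 0.09639694524160337
```

Emit:
drive_tool(
  plan=[
    [[0,0.004,0,0],[-0.01,0.004,0,0],[-0.025,0.004,0,0],[-0.045,0.004,0,0],[-0.065,0.004,0,0],[-0.085,0.004,0,0],[-0.105,0.004,0,0],[-0.116,0.004,0,0],[-0.12,0.004,0,0],[-0.12,0.004,0,0],[-0.12,0.004,0,0]],
  ],
)

```text
time_s: 14.67
eef_pos: [0.5391, 0.198, 0.2231]
eef_rot: [-0.0, -0.211, 0.977, -0.0]
wrist_force: [0.3, -0.5, -1.4]
opening: 0.42
grasp_force: 60.1
```

Run:
```python
from h import *
st()
s,_=ctrl.camera("scene")
cv2.imwrite("pics/c5.png",cv2.resize(s[150:300,170:320,::-1],(600,600),interpolation=2))
```

```text
t 14.67 u -0.0034 n 0.0664 z 0.2231 yaw 204.36 (want 204.3) F [ 0.28 -0.5  -1.38] open 0.42 gf 60.1 q [ 0.15  0.19  1.62 -0.    1.34 -1.85]
```

View pics/c5.png

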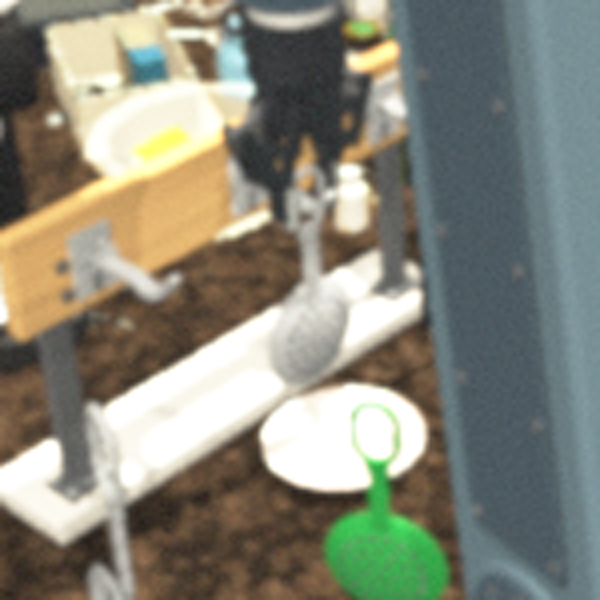

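The lip passes through the eye at (310,198), so I'll lower it onto the dip.

Emit:
drive_tool(
  plan=[
    [[0,0,0.008,0],[0,0,0.018,0],[0,0,0.03,0],[0,0,0.042,0],[0,0,0.052,0],[0,0,0.058,0],[0,0,0.062,0],[0,0,0.064,0],[0,0,0.064,0],[0,0,0.064,0]],
  ],
)

```text
time_s: 15.55
eef_pos: [0.5395, 0.198, 0.1979]
eef_rot: [0.0, -0.211, 0.977, -0.0]
wrist_force: [-0.2, -1.5, -0.2]
opening: 0.422
grasp_force: 60.1
```

```bash
python3 -c "
from h import *
st()"
```

```text
t 15.55 u -0.0037 n 0.0661 z 0.1979 yaw 204.36 (want 204.3) F [-0.24 -1.52 -0.21] open 0.422 gf 60.1 q [ 0.15  0.21  1.64 -0.    1.29 -1.85]
```

Emit:
drive_tool(
  plan=[
    [[0,0,0,0],[0,0,0,0],[0,0,0,0],[0,0,0,0],[0,0,0,0],[0,0,0,0],[0,0,0,0],[0,0,0,0],[0,0,0,0],[0,0,0,0]],
  ],
  jaw=0,
)

```text
time_s: 16.38
eef_pos: [0.5393, 0.1981, 0.1977]
eef_rot: [-0.0, -0.211, 0.977, 0.0]
wrist_force: [0.8, -0.6, 1.0]
opening: 1.002
grasp_force: 0.0
```

Emit:
drive_tool(
  plan=[
    [[0,0,-0.03,0],[0,0,-0.06,0],[0,0,-0.1,0],[0,0,-0.14,0],[0,0,-0.18,0],[0,0,-0.23,0],[0,0,-0.28,0],[0,0,-0.33,0],[0,0,-0.36,0],[0,0,-0.36,0]],
  ],
)

```text
time_s: 17.22
eef_pos: [0.5408, 0.1984, 0.3465]
eef_rot: [0.004, -0.211, 0.977, -0.0]
wrist_force: [0.1, -0.4, 0.4]
opening: 1.0
grasp_force: 0.0
```

Run:
```python
from h import *
st()
s,d=ctrl.camera("scene")
r=np.load("rail.npz");X=cloud("scene",s,d);D=X[...,:2]-r["c"];U=D@r["e"];N=D@r["n"];Z=X[...,2];hsv=cv2.cvtColor(s,cv2.COLOR_RGB2HSV)
for a in np.arange(.03,.26,.02):
    k=(abs(U+.002)<.055)&(N>.045)&(N<.1)&(Z>a)&(Z<a+.02)&(d>0)&(hsv[...,2]>90)&(hsv[...,1]<70)
    if k.sum():print(a.round(3),k.sum(),np.percentile(U[k],[3,50,97]).round(3),np.percentile(N[k],[3,50,97]).round(3))
```

```text
t 17.22 u -0.0038 n 0.0647 z 0.3465 yaw 204.37 (want 204.3) F [ 0.11 -0.35  0.4 ] open 1.0 gf 0.0 q [ 0.15  0.11  1.46  0.    1.57 -1.85]
0.03 9 [-0.009  0.005  0.013] [0.06  0.064 0.067]
0.05 59 [-0.04   0.005  0.03 ] [0.061 0.068 0.075]
0.07 107 [-0.04   0.005  0.039] [0.062 0.071 0.075]
0.09 119 [-0.044  0.005  0.038] [0.06  0.07  0.075]
0.11 104 [-0.038 -0.002  0.027] [0.059 0.066 0.073]
0.13 21 [-0.01  -0.001  0.004] [0.062 0.069 0.071]
0.15 22 [-0.011 -0.003  0.004] [0.067 0.069 0.072]
0.17 22 [-0.012 -0.003  0.006] [0.066 0.069 0.071]
0.19 27 [-0.021 -0.012  0.015] [0.062 0.069 0.073]
0.21 20 [-0.019  0.009  0.016] [0.06  0.07  0.073]
0.23 48 [-0.012 -0.     0.009] [0.048 0.068 0.091]
0.25 5 [-0.01  -0.003  0.004] [0.088 0.091 0.093]
```

The skimmer hangs vertically in the drip hook (n ≈ 0.069, same as on the old hook). Next is the old hook's lip.

Emit:
drive_tool(
  plan=[
    [[0,0.04,0,0],[0.01,0.08,0,0],[0.02,0.12,0,0],[0.03,0.17,0,0],[0.04,0.22,0,0],[0.05,0.27,0.03,0],[0.056,0.31,0.06,0],[0.056,0.35,0.08,0],[0.056,0.3745,0.1,0],[0.056,0.3745,0.1,0],[0.056,0.3745,0.1,0]],
  ],
)

```text
time_s: 18.18
eef_pos: [0.4566, 0.3251, 0.3006]
eef_rot: [-0.001, -0.211, 0.977, -0.0]
wrist_force: [-0.1, 0.1, 0.1]
opening: 1.0
grasp_force: 0.0
```

```bash
python3 -c "
from h import *
st()"
```

```text
t 18.18 u 0.1463 n 0.0893 z 0.3006 yaw 204.41 (want 204.3) F [-0.05  0.05  0.08] open 1.0 gf 0.0 q [ 0.41  0.1   1.56 -0.    1.49 -1.59]
```

Emit:
drive_tool(
  plan=[
    [[-0.004,0,0.03,0],[-0.004,0,0.06,0],[-0.004,0,0.09,0],[-0.004,0,0.12,0],[-0.004,0,0.15,0],[-0.004,0,0.175,0],[-0.004,0,0.19,0],[-0.004,0,0.2,0],[-0.004,0,0.2,0],[-0.004,0,0.2,0]],
  ],
)

```text
time_s: 19.02
eef_pos: [0.4587, 0.3261, 0.2219]
eef_rot: [0.0, -0.211, 0.977, 0.0]
wrist_force: [0.1, -0.6, 0.6]
opening: 1.0
grasp_force: 0.0
```

Emit:
drive_tool(
  plan=[
    [[0,0,0,0],[0,0,0,0],[0,0,0,0],[0,0,0,0],[0,0,0,0],[0,0,0,0],[0,0,0,0],[0,0,0,0]],
  ],
  jaw=1,
)

```text
time_s: 19.68
eef_pos: [0.4586, 0.3259, 0.2219]
eef_rot: [0.0, -0.211, 0.977, -0.0]
wrist_force: [-0.5, -1.3, 2.0]
opening: 0.123
grasp_force: 58.4
```

```bash
python3 -c "
from h import *
st()"
```

```text
t 19.68 u 0.1463 n 0.0871 z 0.2219 yaw 204.36 (want 204.3) F [-0.48 -1.29  1.98] open 0.123 gf 58.4 q [ 0.41  0.16  1.65 -0.    1.33 -1.59]
```

Emit:
drive_tool(
  plan=[
    [[-0.002,0,-0.019,0],[-0.007,0,-0.037,0],[-0.013,0,-0.055,0],[-0.021,0,-0.072,0],[-0.03,0,-0.088,0],[-0.041,0,-0.103,0],[-0.053,0,-0.117,0],[-0.0675,0,-0.13,0],[-0.083,0,-0.141,0],[-0.099,0,-0.151,0],[-0.116,0,-0.159,0],[-0.1335,0,-0.165,0]],
  ],
)

```text
time_s: 20.68
eef_pos: [0.5075, 0.3481, 0.2881]
eef_rot: [-0.0, -0.211, 0.977, -0.0]
wrist_force: [-2.7, -1.7, -8.2]
opening: 0.122
grasp_force: 58.4
```

```bash
python3 -c "
from h import *
st()"
```

```text
t 20.68 u 0.1464 n 0.0335 z 0.2881 yaw 204.36 (want 204.3) F [-2.71 -1.72 -8.18] open 0.122 gf 58.4 q [ 0.41  0.23  1.43 -0.    1.48 -1.59]
```

Emit:
drive_tool(
  plan=[
    [[-0.012,0,0,0],[-0.024,0,-0.001,0],[-0.036,0,-0.002,0],[-0.048,0,-0.002,0],[-0.06,0,-0.002,0],[-0.07,0,-0.002,0],[-0.072,0,-0.002,0],[-0.072,0,-0.002,0]],
  ],
)

```text
time_s: 21.35
eef_pos: [0.5358, 0.361, 0.2924]
eef_rot: [0.004, -0.211, 0.977, 0.001]
wrist_force: [-1.7, -1.9, 5.9]
opening: 0.105
grasp_force: 58.4
```

```bash
python3 -c "
from h import *
st()"
```

```text
t 21.35 u 0.1465 n 0.0023 z 0.2924 yaw 204.37 (want 204.3) F [-1.69 -1.88  5.9 ] open 0.105 gf 58.4 q [ 0.41  0.29  1.35  0.    1.49 -1.59]
```

Now at the folded position. Release and rise.

Emit:
drive_tool(
  plan=[
    [[0,0,0,0],[0,0,0,0],[0,0,0,0],[0,0,0,0],[0,0,0,0],[0,0,0,0],[0,0,0,0],[0,0,0,0]],
  ],
  jaw=0,
)

```text
time_s: 22.02
eef_pos: [0.5334, 0.3599, 0.2884]
eef_rot: [-0.0, -0.211, 0.977, 0.0]
wrist_force: [0.9, 0.0, 0.2]
opening: 0.999
grasp_force: 0.0
```

Emit:
drive_tool(
  plan=[
    [[0,0,-0.04,0],[0,0,-0.1,0],[0,0,-0.17,0],[0,0,-0.25,0],[0,0,-0.33,0],[0,0.05,-0.4,0],[0,0.1,-0.4,0],[0,0.15,-0.4,0],[0,0.2,-0.4,0],[0,0.2,-0.4,0]],
  ],
)

```text
time_s: 22.85
eef_pos: [0.4986, 0.4357, 0.4485]
eef_rot: [-0.0, -0.213, 0.977, 0.001]
wrist_force: [-0.9, -1.2, 0.5]
opening: 1.001
grasp_force: 0.0
```

Run:
```python
from h import *
st()
s,d=ctrl.camera("scene")
cv2.imwrite("pics/c6.png",cv2.resize(s[150:300,155:305,::-1],(600,600),interpolation=2))
r=np.load("rail.npz");X=cloud("scene",s,d);D=X[...,:2]-r["c"];U=D@r["e"];N=D@r["n"];Z=X[...,2]
for a in np.arange(.24,.33,.01):
    k=(abs(U-.1496)<.012)&(N>-.02)&(N<.09)&(Z>a)&(Z<a+.01)&(d>0)
    if k.sum():print(a.round(3),k.sum(),np.percentile(N[k],[5,50,95]).round(4))
```

```text
t 22.85 u 0.2298 n 0.0056 z 0.4485 yaw 204.56 (want 204.3) F [-0.87 -1.15  0.5 ] open 1.001 gf 0.0 q [ 0.54  0.3   1.03  0.    1.8  -1.46]
0.24 31 [-0.0012  0.0114  0.0179]
0.25 31 [-0.0021  0.0029  0.018 ]
0.26 30 [-0.0045 -0.0006  0.0195]
0.27 41 [-0.0152 -0.0044  0.0198]
0.28 14 [0.0209 0.0245 0.0276]
0.29 12 [0.0241 0.0267 0.0291]
0.3 23 [0.0164 0.0225 0.0262]
0.31 21 [0.0083 0.0136 0.0189]
```

View pics/c6.png

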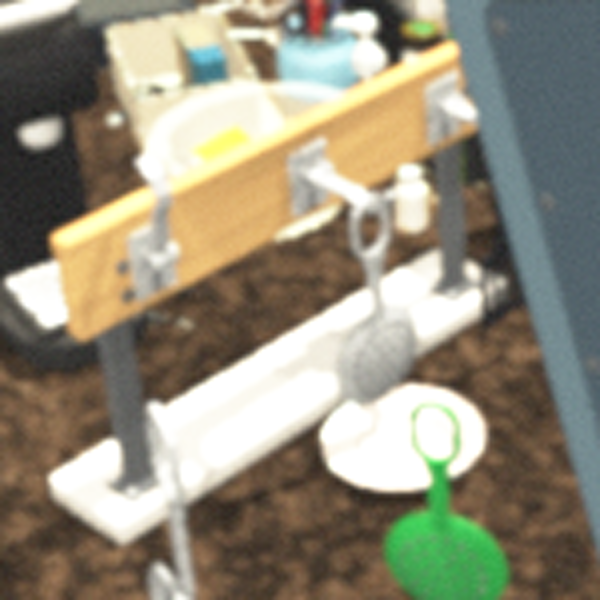

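The skimmer hangs on the middle hook at (370,225) above the saucer, and the old hook at (155,200) is up. I'll compare its lean with the drip hook's original folded profile.

Run:
```python
from h import *
r=np.load("rail.npz")
f=np.load("scene1.npz");d=f["d"]
X=cloud("scene",f["p"],d);D=X[...,:2]-r["c"];U=D@r["e"];N=D@r["n"];Z=X[...,2]
for a in np.arange(.24,.33,.01):
    k=(abs(U+.0015)<.012)&(N>-.02)&(N<.09)&(Z>a)&(Z<a+.01)&(d>0)
    if k.sum():print(a.round(3),k.sum(),np.percentile(N[k],[5,50,95]).round(4))
```

```text
0.24 25 [-0.0016  0.0112  0.0168]
0.25 25 [-0.004   0.0035  0.0143]
0.26 21 [-0.0036  0.0102  0.0142]
0.27 33 [-0.0158 -0.0045  0.0148]
0.28 11 [0.0146 0.0167 0.0184]
0.29 13 [0.0148 0.0181 0.0206]
0.3 16 [0.0053 0.0123 0.0169]
0.31 18 [-0.0038  0.0042  0.0123]
0.32 1 [0.0023 0.0023 0.0023]
```

It leans about 9 mm at 60 mm height (about 0.14 rad), which is too marginal, so I'll push it flat from the front with closed fingers.

Emit:
drive_tool(
  plan=[
    [[0.07,-0.05,0,0],[0.12,-0.1,0,0],[0.175,-0.16,0.03,0],[0.175,-0.21,0.08,0],[0.175,-0.21,0.15,0],[0.175,-0.21,0.22,0],[0.175,-0.21,0.29,0],[0.175,-0.21,0.35,0],[0.175,-0.21,0.4,0],[0.175,-0.21,0.41,0],[0.175,-0.21,0.41,0],[0.175,-0.21,0.41,0]],
  ],
  jaw=1,
)

```text
time_s: 23.9
eef_pos: [0.472, 0.3271, 0.2856]
eef_rot: [0.001, -0.211, 0.978, 0.0]
wrist_force: [0.7, -0.1, 0.2]
opening: 0.002
grasp_force: 0.0
```

```bash
python3 -c "
from h import *
st()"
```

```text
t 23.9 u 0.1418 n 0.0745 z 0.2856 yaw 204.33 (want 204.3) F [ 0.7  -0.12  0.19] open 0.002 gf 0.0 q [ 0.4   0.14  1.55 -0.    1.46 -1.6 ]
```

Push in 46 mm (to n ≈ 0.0285), checking force.

Emit:
drive_tool(
  plan=[
    [[-0.02,0.008,0,0],[-0.04,0.01,0,0],[-0.06,0.01,0,0],[-0.08,0.01,0,0],[-0.095,0.01,0,0],[-0.105,0.01,0,0],[-0.112,0.01,0,0],[-0.115,0.01,0,0],[-0.115,0.01,0,0]],
  ],
)

```text
time_s: 24.65
eef_pos: [0.5117, 0.35, 0.2843]
eef_rot: [-0.0, -0.211, 0.977, -0.0]
wrist_force: [-0.2, -0.3, -0.4]
opening: 0.0
grasp_force: 0.0
```

```bash
python3 -c "
from h import *
st()"
```

```text
t 24.65 u 0.1463 n 0.0288 z 0.2843 yaw 204.36 (want 204.3) F [-0.18 -0.32 -0.39] open 0.0 gf 0.0 q [ 0.41  0.24  1.43 -0.    1.47 -1.59]
```

Emit:
drive_tool(
  plan=[
    [[-0.005,0,0,0],[-0.01,0,0,0],[-0.015,0,0,0],[-0.015,0,0,0],[-0.015,0,0,0]],
  ],
)

```text
time_s: 25.07
eef_pos: [0.5132, 0.3508, 0.2844]
eef_rot: [-0.005, -0.211, 0.977, -0.001]
wrist_force: [-16.0, -9.0, 8.5]
opening: 0.0
grasp_force: 9.4
```

Emit:
drive_tool(
  plan=[
    [[-0.004,0,0,0],[-0.008,0,0,0],[-0.01,0,0,0],[-0.01,0,0,0],[-0.01,0,0,0]],
  ],
)

```text
time_s: 25.48
eef_pos: [0.5138, 0.3511, 0.2844]
eef_rot: [-0.009, -0.211, 0.977, -0.003]
wrist_force: [-29.7, -16.7, 15.5]
opening: -0.004
grasp_force: 16.8
```

```bash
cat > lean.py <<'E'
from h import *
st()
s,d=ctrl.camera("scene")
r=np.load("rail.npz");X=cloud("scene",s,d);D=X[...,:2]-r["c"];U=D@r["e"];N=D@r["n"];Z=X[...,2]
for a in np.arange(.27,.33,.01):
    k=(abs(U-.1496)<.012)&(N>-.02)&(N<.09)&(Z>a)&(Z<a+.01)&(d>0)
    if k.sum():print(a.round(3),k.sum(),np.percentile(N[k],[5,50,95]).round(4))
E
python3 -c "
from h import *
st()"
```

```text
t 25.48 u 0.1465 n 0.0265 z 0.2844 yaw 204.41 (want 204.3) F [-29.67 -16.69  15.54] open -0.004 gf 16.8 q [ 0.41  0.26  1.4  -0.    1.49 -1.59]
```

The arm is firmly at its stop. Back off, rise clear and verify.

Emit:
drive_tool(
  plan=[
    [[0.03,0,0,0],[0.07,0,0,0],[0.12,0,0,0],[0.17,0,-0.05,0],[0.2,0.05,-0.13,0],[0.2,0.12,-0.22,0],[0.2,0.2,-0.3,0],[0.2,0.28,-0.4,0],[0.2,0.35,-0.45,0],[0.2,0.4,-0.45,0],[0.2,0.4,-0.45,0],[0.2,0.4,-0.45,0]],
  ],
)

```text
time_s: 26.48
eef_pos: [0.3811, 0.4679, 0.4648]
eef_rot: [0.001, -0.212, 0.977, 0.0]
wrist_force: [-0.7, -0.6, -1.1]
opening: -0.001
grasp_force: 0.0
```

```bash
python3 lean.py
python3 - <<'E'
from h import *
s,d=ctrl.camera("scene");t,_=ctrl.camera("top")
cv2.imwrite("pics/c7.png",np.hstack([cv2.resize(q[:,:,::-1],(400,400),interpolation=2) for q in(s[150:300,155:305],t[100:250,160:310])]))
E
```

```text
t 26.48 u 0.3076 n 0.0994 z 0.4648 yaw 204.51 (want 204.3) F [-0.74 -0.59 -1.12] open -0.001 gf 0.0 q [ 0.69  0.16  1.17 -0.    1.81 -1.31]
0.27 40 [-0.0149 -0.003   0.0155]
0.28 13 [0.012  0.0153 0.0189]
0.29 18 [0.0106 0.0162 0.0186]
0.3 22 [0.0045 0.0115 0.0152]
0.31 21 [-0.0041  0.0024  0.0108]
```

View pics/c7.png

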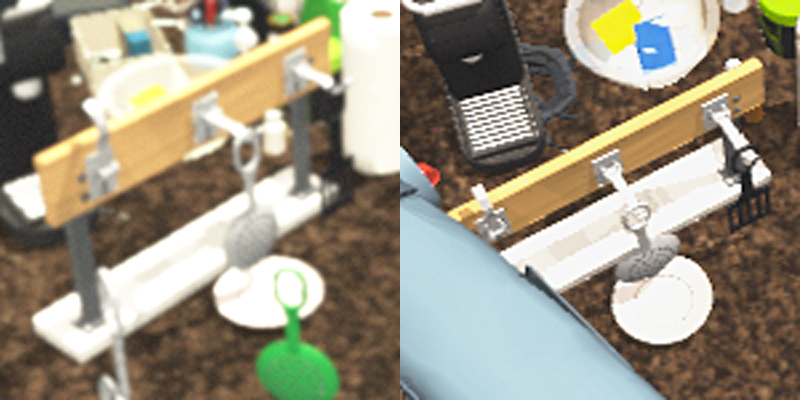

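The old hook is now flat, matching the folded profile. The skimmer hangs on the middle hook over the saucer, and the turner and saucer haven't moved. Handing in.

```bash
python3 -c "
from bench import ctrl
print(ctrl.hand_in())"
```

```text
the job is handed in; nothing more can be done
None
```

The skimmer hangs by its eye in the hook above the saucer, the hook it came from is folded flat, and the job is handed in; the hand-in gave no verdict, but the last pictures showed the skimmer hanging straight, with the turner and saucer where they were (the glass, jar and tea strainer were out of that view).

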